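# Charge the hand pump and shut its tap

## Robot

A 6-joint arm with a two-finger parallel gripper is mounted at the origin on the work surface. World frame = base frame: x ahead of the robot, y to its left, z up, the work surface at z = 0. Lengths are in m, angles in rad, forces in N, time in s.
With the tool pointing down it reaches from about 0.425 to 0.95 m from the base axis. Payload 3.5 kg.
Tool frame: the origin (TCP) lies at the very end of the fingers, on their centre line; the grasp point (between the pads) lies behind it (ctrl.grasp_offset is the z of the grasp point in the tool frame, in m); z points along the fingers, x is the direction in which the jaws open and shut, and the axes are right-handed (so a half turn about z gives the same grasp; the last joint's range is limited). The gripper opens to 85 mm and grips with 20 to 120 N. Pads are 22 mm wide; open, the fingers measure 114 mm over their backs; the gripper's body (76 mm by 85 mm) begins 54 mm behind the grasp point. The pads swing forward as they close: fully open they stand 13 mm farther back than shut.
Start: joints at [-1.419, 0.286, 1.577, -0, 1.279, -0.15], TCP at [0.201, -0.644, 0.231] pointing down, gripper open.
Joint ranges: [-2.77, 2.77], [-0.9, 2.22], [0.21, 2.48], [-1.53, 4.67], [0.24, 2.81], [-2.84, 2.84]. Speed limits (rad/s): [2.79, 2.79, 3.14, 3.14, 3.14, 3.14].

## Interface

Orientations are given as a unit quaternion [x, y, z, w].
In Python, from plant import ctrl gives the robot as it stands.
- The arm moves only by the shell command python3 -m jog 'ROWS' [FORCE]. ROWS is JSON, a list of rows, each an object with "grip": the closure, from 0 (fully open) to 1 (shut); "xyz": the shift along the tool's x, y, z in m, a list of three; "dr": the turn, a rotation vector about the tool's x, y, z in rad, a list of three. A call has 1 to 12 rows; each row is the pose to reach, as a shift and turn from the pose commanded when the call began, along the tool's axes at that moment; what a row does not reach only later rows make up. A row lasts 1/12 s, in which the tool goes at most 41.7 mm and 7.16 degrees, less where a joint would pass 70% of its speed; a pose out of reach is approached as far as the arm can. A call with a gripper value outside its range is refused whole. The fingers move at their own pace and stop on an object; FORCE is the grip in N (left out, the last holds). Time passes only in rows, so rows that repeat a pose let the fingers close. It gives the time, the measured TCP pose, the force and the opening at its end, in the units of the state.
- ctrl.get_state(): the state, without advancing time (a new reading comes with each control period).
- ctrl.read_camera(name): name is "side" or "top"; returns the picture (384x512x3 uint8, red, green, blue); there is no depth.
- ctrl.get_calibration(name): a dict with "mtx" (3x3 intrinsics, pixels), "R" (3x3) and "t" (3): a world point X has camera coordinates R X + t. Camera axes: x right, y down, z forward; pixel columns grow to the right and rows downward; lengths in m; the calibration is good to about 2 mm. A picture is of the moment at which its call begins. get_calibration takes no time and is no camera call.
- ctrl.sign_off(): hands the job in, once; it reports no verdict.
The state is a dict: "time": time; "qpos": joint angles; "dq": joint speeds; "joint_efforts": joint torques, N m; "eef_pos": TCP position; "tcp_rot": TCP orientation; "contact_force": force on the tool from outside, world axes, zero at the start; "wrist_torque": the same for the moment, N m; "opening": opening from 0.0 (shut) to 1.0 (fully open).
Only numpy, scipy, OpenCV 4.12 (cv2) and the standard library are available. Lean on these libraries where they do the work, as an engineer would, in place of code of your own. Each camera call takes 0.05 s, during which the arm holds its last target.

## Task

Charge the hand pump: press its plunger fully down and let it rise right up again, over and over, until the indicator pin beside it has come fully out; do not touch the pin itself. Only then push the tap's lever all the way over to its far side, away from the robot, to keep the charge. It is all pressing and pushing with the fingertips, nothing needs gripping; leave the plunger up, and do not lift, push or knock over the glassware, jars and tools standing around.

Things in the scene. Friction and masses are not known exactly. Their poses are not given: they have to be found in the camera images.
- pump: Hand charging pump, bolted to the bench: aluminium foot plate 190 x 110 x 12 mm with a grey barrel (60 mm across, top 120 mm above the bench) and a thinner grey pin housing (40 mm across, top 105 mm). Origin: centre of the foot's underside. x axis: from barrel towards pin housing; the barrel's axis is at x = -35 mm, the housing's at x = +50 mm; z up.
- plunger_top (a point): Centre of the flat top of the plunger's black palm knob, 50 mm across and 20 mm thick, on a steel rod above the barrel; 190 mm above the bench when up, 160 mm when fully pressed. Moves with the plunger.
- plunger (a joint): Plunger travel, m: 0 = up, 0.030 = fully down. Pressing straight down takes about 4 N at first and 12 to 13 N at the bottom; its spring brings it back up by itself within about half a second once let go. One full stroke (right down, then right up) raises the pin one notch of about 8 mm; short strokes may raise it less or not at all. 3 to 5 full strokes are needed; strokes too many do no harm.
- pin: Steel indicator pin, 14 mm across, in the pin housing. Origin: centre of its top end, 108 mm above the bench when right in, 148 mm when fully out. The pin stays where the pump has brought it.
- pin_out (a joint): How far the indicator pin stands out, m: 0 = right in, 0.040 = fully out (the last notch stops at 0.0395; the one before at 0.0315). It starts somewhere between 0 and 0.016.
- tap_base: Shut-off tap, bolted to the bench on one side of the pump or the other (a round gauge on a like foot, 128 mm tall, stands on the other side): aluminium foot 75 x 60 x 10 mm, block 44 mm tall. Origin: centre of the foot's underside. The lever turns about the y axis at 40 mm above the bench, and is pushed over from the -x side towards the +x side.
- tap_ball (a point): Centre of the black ball, 24 mm across, at the end of the tap's steel lever; 85 mm from the lever's pivot. The lever's rod is 10 mm thick.
- tap (a joint): Lever angle, rad: 0 = open, leaning 0.6 rad from upright to the tap base's -x side (towards the robot); 1.2 = shut, leaning 0.6 rad to its +x side (away from the robot), where it meets a stop. It starts between 0 and 0.2. Takes about 1.5 N at the ball and stays where it is left.
- amber_jar: loose capped amber glass jar, 52 mm across, 75 mm tall; to be left alone. Origin: centre of its underside.
- white_jar: loose capped white plastic jar, 60 mm across, 80 mm tall; to be left alone. Origin: centre of its underside.
- beaker: loose open glass beaker, 66 mm across, 85 mm tall; to be left alone. Origin: centre of its underside.
- spatula: loose flat steel spatula, 160 mm long, lying on the bench, its origin near its middle; to be left alone.
- tall_bottle: loose white plastic bottle with red cap, 68 mm across, 170 mm tall; to be left alone. Origin: centre of its underside.
- stopper: loose black rubber stopper, 38 mm across, 30 mm tall; to be left alone. Origin: centre of its underside.
- vial: loose small amber vial, 28 mm across, 50 mm tall; to be left alone. Origin: centre of its underside.

How it is judged:
On the way, in this order (a step that is already met when the one before it is completed fails the run):
1. the plunger is pressed down a first time (value of joint plunger above 0.022 m), for 0.02 s.
2. the indicator pin is fully out and the plunger is back up (value of joint pin_out above 0.036 m and value of joint plunger below 0.004 m), for 0.1 s.
3. the tap lever is pushed over to its far stop (value of joint tap above 1.08 rad), for 0.1 s.
At the end, for the whole second after the job is handed in: The indicator pin stands out more than 36 of its 40 mm, the plunger is up (within 4 mm), the tap lever is over to the far side (beyond 1.08 of 1.2 rad) and at rest, and every loose thing is within 30 mm of where it stood (all of step 2 and value of joint tap above 1.08 rad and velocity of joint tap below 0.05 rad/s and distance of each of amber_jar, white_jar, beaker, spatula, tall_bottle, stopper, vial from where it was at the start of the episode below 0.03 m); the robot touches nothing.
It fails at once if the fingers touch the indicator pin with more than 1 N (contact force between the fingers and pin above 1 N).
It fails at once if the tap lever is pushed beyond its middle before the pin is fully out (value of joint tap above 0.6 rad and value of joint pin_out below 0.036 m).
It fails at once if a loose thing is lifted, pushed or knocked over (moved more than 30 mm or lifted 20 mm) (distance of any of amber_jar, white_jar, beaker, spatula, tall_bottle, stopper, vial from where it was at the start of the episode above 0.03 m or height (world z) of any of amber_jar, white_jar, beaker, tall_bottle, stopper, vial above 0.02 m or height (world z) of spatula above 0.03 m).
It also fails if it takes over 58 s, if anything falls off the work surface, if the arm or the gripper's body presses on something with over 40 N, if the wrist force passes 120 N, or if a joint passes its speed limit or range.

## Working session

There is one attempt and no reset: what is moved stays moved. The work goes in short steps, Python scripts to look and compute and a shell command to move; the robot and the scene stay as the last step left them, time stands still between calls to the robot, and variables do not carry over. Pictures are saved under pics/ and viewed, and the job is handed in when it is done.

```bash
mkdir -p pics; python3 - <<'E'
from plant import ctrl
import cv2
s=ctrl.get_state();print({k:s[k] for k in('time','eef_pos','tcp_rot','contact_force','opening')},ctrl.grasp_offset)
for n in('side','top'):
    cv2.imwrite(f'pics/{n}0.png',cv2.cvtColor(ctrl.read_camera(n),cv2.COLOR_RGB2BGR))
    c=ctrl.get_calibration(n);print(n,c['mtx'],c['R'],c['t'])
E
```

```text
{'time': 0.0, 'eef_pos': array([ 0.20057914, -0.64382256,  0.22993587]), 'tcp_rot': array([ 0.80536909, -0.59277251, -0.00082114, -0.00083812]), 'contact_force': array([-0.06119099,  0.07053789,  0.28620893]), 'opening': 0.9988494494492699} -0.0187
side [[398.70778924   0.         252.82288915]
 [  0.         398.70778924 191.36482559]
 [  0.           0.           1.        ]] [[-0.98744925 -0.15791622 -0.00254032]
 [-0.10038794  0.63998001 -0.76180565]
 [ 0.12192722 -0.75198939 -0.64780067]] [0.56029416 0.13522243 1.19894234]
top [[434.03124573   0.         253.31618747]
 [  0.         434.03124573 194.92022594]
 [  0.           0.           1.        ]] [[ 0.02810111 -0.99960117 -0.00279895]
 [-0.99754033 -0.02786308 -0.064319  ]
 [ 0.06421536  0.00459951 -0.99792546]] [0.0166218  0.60561047 1.3413561 ]
```

View pics/side0.png

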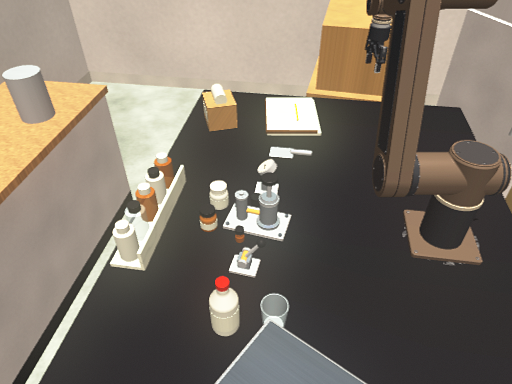

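View pics/top0.png

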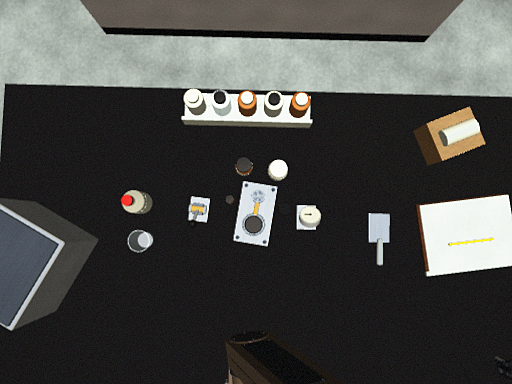

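```bash
python3 - <<'E'
import cv2
a=cv2.imread('pics/top0.png')[150:260,115:335];cv2.imwrite('pics/topz.png',cv2.resize(cv2.convertScaleAbs(a,alpha=1.6,beta=20),None,fx=3.6,fy=3.6,interpolation=cv2.INTER_CUBIC))
a=cv2.imread('pics/side0.png')[140:290,190:330];cv2.imwrite('pics/sidez.png',cv2.resize(cv2.convertScaleAbs(a,alpha=1.5,beta=20),None,fx=4,fy=4,interpolation=cv2.INTER_CUBIC))
E
```

```text
(no output)
```

View pics/topz.png

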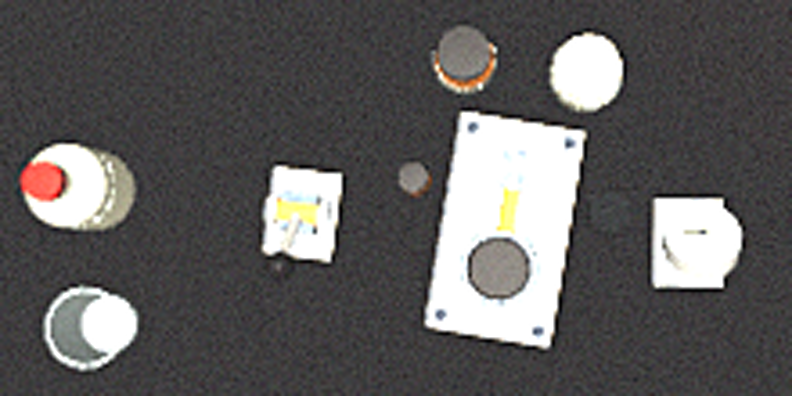

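View pics/sidez.png

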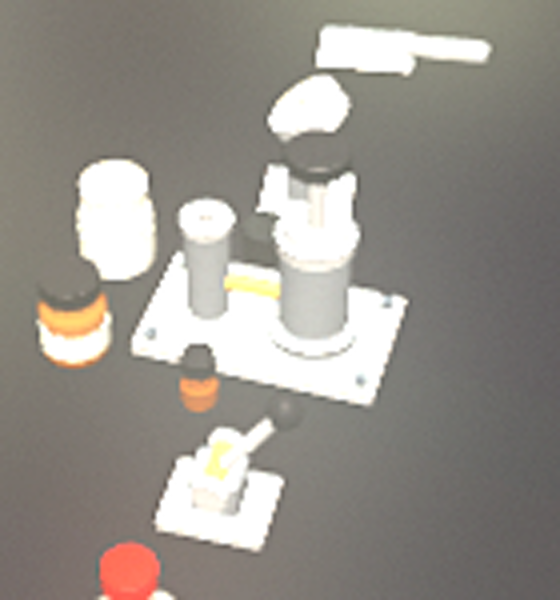

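```bash
cat > h.py <<'E'
from plant import ctrl
import cv2,numpy as np
C={n:ctrl.get_calibration(n) for n in('side','top')}
def ray(n,p):
    c=C[n];d=c['R'].T@np.linalg.inv(c['mtx'])@np.array([*p,1.]);return -c['R'].T@c['t'],d
def onz(n,p,z):
    o,d=ray(n,p);return o+d*(z-o[2])/d[2]
def tri(ps,pt):
    P=[np.array(C[n]['mtx'])@np.c_[C[n]['R'],C[n]['t']] for n in('side','top')]
    X=cv2.triangulatePoints(P[0],P[1],np.array(ps,float).reshape(2,1),np.array(pt,float).reshape(2,1));return (X[:3]/X[3]).ravel()
def proj(n,X):
    c=C[n];q=c['mtx']@(c['R']@np.array(X)+c['t']);return q[:2]/q[2]
def snap(name):
    for n in('side','top'): cv2.imwrite(f'pics/{n}_{name}.png',cv2.cvtColor(ctrl.read_camera(n),cv2.COLOR_RGB2BGR))
E
python3 - <<'E'
from h import *
np.set_printoptions(precision=4,suppress=True)
T=lambda x,y:(x/3.6+115-.36,y/3.6+150-.36); S=lambda x,y:(x/4+190-.4,y/4+140-.4)
print('knob z.19',onz('top',T(498,268),.19),onz('side',S(318,148),.19))
print('ball tri',tri(S(285,412),T(278,266)))
pc=[onz('top',T(*p),.012) for p in((461,113),(586,130),(549,347),(426,326))];print('pump',np.mean(pc,0),[np.linalg.norm(pc[i]-pc[i-1]) for i in range(4)])
d=pc[0]+pc[1]-pc[2]-pc[3];print('yaw',np.arctan2(d[1],d[0]))
y=np.arctan2(d[1],d[0]);c=np.mean(pc,0);print('barrel',c[:2]-.035*np.array([np.cos(y),np.sin(y)]),'pin',c[:2]+.05*np.array([np.cos(y),np.sin(y)]))
tc=[onz('top',T(*p),.01) for p in((274,166),(343,173),(331,263),(263,254))];d=tc[0]+tc[1]-tc[2]-tc[3];print('tap',np.mean(tc,0),np.arctan2(d[1],d[0]),[np.linalg.norm(tc[i]-tc[i-1]) for i in range(4)])
tc=np.mean(tc,0);
for n,p,z in(('vial',(413,178),.05),('beaker',(80,328),.085),('bottle',(42,182),.17),('amber',(465,53),.075),('stopper',(612,210),.03),('gauge',(703,242),.128)): print(n,onz('top',T(*p),z))
print('pin side',onz('side',S(207,217),.108),onz('side',S(207,217),.12))
print('ray residual ball on y', onz('top',T(278,266),.11),onz('side',S(285,412),.11))
E
```

```text
knob z.19 [0.5142 0.0315 0.19  ] [0.5158 0.0313 0.19  ]
ball tri [0.5115 0.2097 0.1123]
pump [0.5482 0.0265 0.012 ] [np.float64(0.18850740511406378), np.float64(0.11065674652411142), np.float64(0.19206260886085189), np.float64(0.10849846213014887)]
yaw -0.13817359328864032
barrel [0.5136 0.0313] pin [0.5978 0.0196]
tap [0.5561 0.2043 0.01  ] -0.09249463734831173 [np.float64(0.07758629825031815), np.float64(0.0609032838014223), np.float64(0.07939364199850452), np.float64(0.0600302493055227)]
vial [0.5881 0.1064 0.05  ]
beaker [0.4549 0.3748 0.085 ]
bottle [0.5706 0.3865 0.17  ]
amber [0.693  0.0646 0.075 ]
stopper [ 0.5664 -0.0648  0.03  ]
gauge [ 0.5393 -0.1313  0.128 ]
pin side [0.598  0.0226 0.108 ] [0.5953 0.0363 0.12  ]
ray residual ball on y [0.5105 0.2099 0.11  ] [0.5128 0.2077 0.11  ]
```

```bash
python3 -m jog '[{"grip":1,"xyz":[-0.03,-0.027,-0.02],"dr":[0,0,0.1]},{"grip":1,"xyz":[-0.06,-0.054,-0.02],"dr":[0,0,0.2]},{"grip":1,"xyz":[-0.09,-0.081,-0.02],"dr":[0,0,0.3]},{"grip":1,"xyz":[-0.12,-0.108,-0.02],"dr":[0,0,0.4]},{"grip":1,"xyz":[-0.15,-0.135,-0.02],"dr":[0,0,0.42]},{"grip":1,"xyz":[-0.18,-0.162,-0.02],"dr":[0,0,0.42]},{"grip":1,"xyz":[-0.21,-0.189,-0.02],"dr":[0,0,0.42]},{"grip":1,"xyz":[-0.24,-0.216,-0.02],"dr":[0,0,0.42]},{"grip":1,"xyz":[-0.27,-0.243,-0.02],"dr":[0,0,0.42]},{"grip":1,"xyz":[-0.30,-0.27,-0.02],"dr":[0,0,0.42]},{"grip":1,"xyz":[-0.33,-0.297,-0.02],"dr":[0,0,0.42]},{"grip":1,"xyz":[-0.36,-0.324,-0.02],"dr":[0,0,0.42]}]'
cat > d.py <<'E'
import sys
from h import *
from scipy.spatial.transform import Rotation as Ro
s=ctrl.get_state();R=Ro.from_quat(s['tcp_rot']).as_matrix()
np.set_printoptions(precision=4,suppress=True)
print('t',s['time'],'pos',s['eef_pos'],'F',s['contact_force'],'open',s['opening'],'q',s['qpos']);print(R)
if len(sys.argv)>3: print('tool shift',R.T@(np.array(sys.argv[1:4],float)-s['eef_pos']))
E
python3 d.py 0.5145 0.0315 0.215
```

```text
time: 1.1
eef_pos: [0.4031, -0.2024, 0.251]
tcp_rot: [-0.664, 0.748, 0.0, 0.0]
contact_force: [1.2, 0.5, -0.8]
opening: 0.002
t 1.1 pos [ 0.4031 -0.2024  0.251 ] F [ 1.173   0.4535 -0.8481] open 0.0016668386588209532 q [-0.6909 -0.245   2.0807  0.0001  1.3061  0.9985]
[[-0.1184 -0.993  -0.0001]
 [-0.993   0.1184  0.0002]
 [-0.0002  0.0001 -1.    ]]
tool shift [-0.2454 -0.0829  0.036 ]
```

```bash
python3 -m jog '[{"grip":1,"xyz":[-0.035,-0.012,0],"dr":[0,0,0]},{"grip":1,"xyz":[-0.07,-0.024,0],"dr":[0,0,0]},{"grip":1,"xyz":[-0.105,-0.036,0],"dr":[0,0,0]},{"grip":1,"xyz":[-0.14,-0.048,0],"dr":[0,0,0]},{"grip":1,"xyz":[-0.175,-0.06,0],"dr":[0,0,0]},{"grip":1,"xyz":[-0.21,-0.072,0],"dr":[0,0,0]},{"grip":1,"xyz":[-0.235,-0.08,0.01],"dr":[0,0,0]},{"grip":1,"xyz":[-0.245,-0.083,0.03],"dr":[0,0,0]},{"grip":1,"xyz":[-0.245,-0.083,0.03],"dr":[0,0,0]},{"grip":1,"xyz":[-0.245,-0.083,0.03],"dr":[0,0,0]}]'; python3 - <<'E'
from h import *
snap('a')
a=cv2.imread('pics/side_a.png')[140:290,190:330];b=cv2.imread('pics/top_a.png')[150:260,155:335]
cv2.imwrite('pics/az.png',np.hstack([cv2.resize(a,(390,418)),cv2.resize(b,(400,418))]))
E
python3 d.py 0.5145 0.0315 0.157
```

```text
time: 1.93
eef_pos: [0.5131, 0.0296, 0.2196]
tcp_rot: [-0.665, 0.747, 0.002, -0.002]
contact_force: [0.3, 0.3, 0.3]
opening: -0.002
t 2.0333 pos [0.5143 0.0284 0.2218] F [ 0.1318 -0.3002  1.1377] open 0.0024934407863785213 q [-0.1419 -0.0619  1.9746 -0.0004  1.2287  1.5478]
[[-0.1185 -0.993   0.0002]
 [-0.993   0.1185 -0.0004]
 [ 0.0003 -0.0003 -1.    ]]
tool shift [-0.0031  0.0002  0.0648]
```

View pics/az.png

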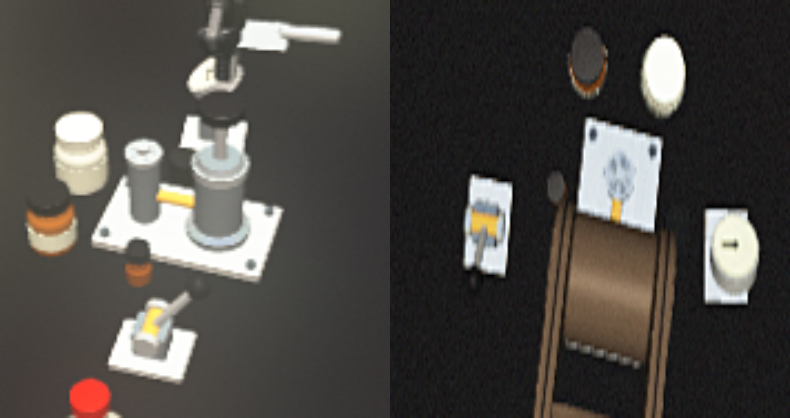

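The picture shows the shut fingers just above the knob, at about (220,70) left. The tap is at about (160,330) and clear of the arm. First stroke next.

```bash
python3 -m jog '[{"grip":1,"xyz":[-0.003,0,0.015],"dr":[0,0,0]},{"grip":1,"xyz":[-0.003,0,0.03],"dr":[0,0,0]},{"grip":1,"xyz":[-0.003,0,0.042],"dr":[0,0,0]},{"grip":1,"xyz":[-0.003,0,0.054],"dr":[0,0,0]},{"grip":1,"xyz":[-0.003,0,0.063],"dr":[0,0,0]},{"grip":1,"xyz":[-0.003,0,0.063],"dr":[0,0,0]},{"grip":1,"xyz":[-0.003,0,0.063],"dr":[0,0,0]}]'
```

```text
time: 2.62
eef_pos: [0.5158, 0.0309, 0.1615]
tcp_rot: [-0.664, 0.748, -0.001, 0.001]
contact_force: [-3.5, -0.1, 9.2]
opening: -0.0
```

```bash
python3 -m jog '[{"grip":1,"xyz":[0,0,0.004],"dr":[0,0,0]},{"grip":1,"xyz":[0,0,0.004],"dr":[0,0,0]},{"grip":1,"xyz":[0,0,0.004],"dr":[0,0,0]}]'; python3 d.py; python3 - <<'E'
from h import *
snap('b')
a=cv2.imread('pics/side_b.png')[140:290,190:330]
cv2.imwrite('pics/bz.png',cv2.resize(a,(560,600)))
E
```

```text
time: 2.87
eef_pos: [0.5159, 0.0309, 0.1599]
tcp_rot: [-0.664, 0.748, -0.001, 0.0]
contact_force: [-7.8, 0.9, 19.7]
opening: 0.001
t 2.8667 pos [0.5159 0.0309 0.1599] F [-7.7669  0.8972 19.6815] open 0.0008587894226144393 q [-0.1364  0.0074  2.0262 -0.0007  1.1059  1.554 ]
[[-0.119  -0.9929  0.002 ]
 [-0.9929  0.119  -0.0009]
 [ 0.0007 -0.0021 -1.    ]]
```

View pics/bz.png

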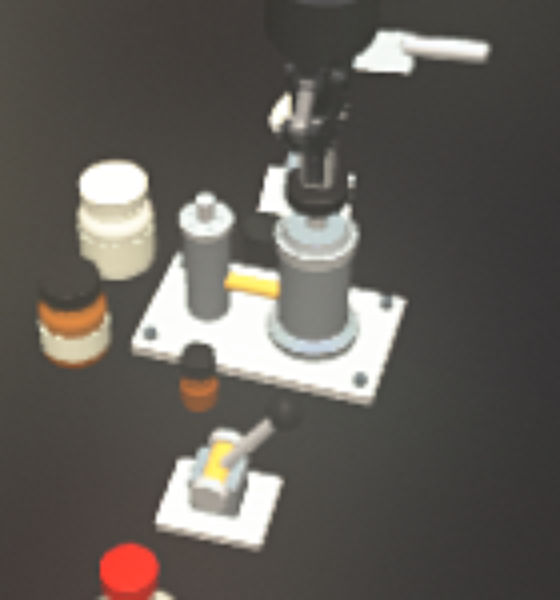

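The knob is fully down at the barrel (~(315,200)) and the pin now stands out of its housing at (206,205). Repeating full strokes.

```bash
python3 -m jog '[{"grip":1,"xyz":[0,0,-0.03],"dr":[0,0,0]},{"grip":1,"xyz":[0,0,-0.055],"dr":[0,0,0]},{"grip":1,"xyz":[0,0,-0.055],"dr":[0,0,0]},{"grip":1,"xyz":[0,0,-0.055],"dr":[0,0,0]},{"grip":1,"xyz":[0,0,-0.055],"dr":[0,0,0]},{"grip":1,"xyz":[0,0,-0.055],"dr":[0,0,0]},{"grip":1,"xyz":[0,0,-0.055],"dr":[0,0,0]},{"grip":1,"xyz":[0,0,-0.035],"dr":[0,0,0]},{"grip":1,"xyz":[0,0,-0.02],"dr":[0,0,0]},{"grip":1,"xyz":[0,0,-0.008],"dr":[0,0,0]},{"grip":1,"xyz":[0,0,0],"dr":[0,0,0]},{"grip":1,"xyz":[0,0,0],"dr":[0,0,0]}]'
python3 -m jog '[{"grip":1,"xyz":[0,0,0],"dr":[0,0,0]},{"grip":1,"xyz":[0,0,0],"dr":[0,0,0]}]'
python3 -m jog '[{"grip":1,"xyz":[0,0,-0.03],"dr":[0,0,0]},{"grip":1,"xyz":[0,0,-0.055],"dr":[0,0,0]},{"grip":1,"xyz":[0,0,-0.055],"dr":[0,0,0]},{"grip":1,"xyz":[0,0,-0.055],"dr":[0,0,0]},{"grip":1,"xyz":[0,0,-0.055],"dr":[0,0,0]},{"grip":1,"xyz":[0,0,-0.055],"dr":[0,0,0]},{"grip":1,"xyz":[0,0,-0.055],"dr":[0,0,0]},{"grip":1,"xyz":[0,0,-0.035],"dr":[0,0,0]},{"grip":1,"xyz":[0,0,-0.02],"dr":[0,0,0]},{"grip":1,"xyz":[0,0,-0.008],"dr":[0,0,0]},{"grip":1,"xyz":[0,0,0],"dr":[0,0,0]},{"grip":1,"xyz":[0,0,0],"dr":[0,0,0]}]'
python3 -m jog '[{"grip":1,"xyz":[0,0,0],"dr":[0,0,0]},{"grip":1,"xyz":[0,0,0],"dr":[0,0,0]}]'
python3 - <<'E'
from h import *
snap('c')
a=cv2.imread('pics/side_c.png')[140:290,190:330]
cv2.imwrite('pics/cz.png',cv2.resize(a,(560,600)))
E
```

```text
time: 3.97
eef_pos: [0.5166, 0.0317, 0.1599]
tcp_rot: [-0.664, 0.748, -0.001, 0.0]
contact_force: [-8.1, -0.3, 24.6]
opening: -0.001
time: 4.13
eef_pos: [0.5166, 0.0317, 0.1599]
tcp_rot: [-0.664, 0.747, -0.001, 0.001]
contact_force: [-7.6, 0.1, 21.7]
opening: 0.002
time: 5.13
eef_pos: [0.5165, 0.0318, 0.1599]
tcp_rot: [-0.664, 0.748, -0.001, 0.0]
contact_force: [-9.2, 0.7, 24.9]
opening: -0.002
time: 5.3
eef_pos: [0.5165, 0.0318, 0.1599]
tcp_rot: [-0.664, 0.747, -0.001, 0.001]
contact_force: [-8.4, -0.0, 23.8]
opening: 0.001
```

View pics/cz.png

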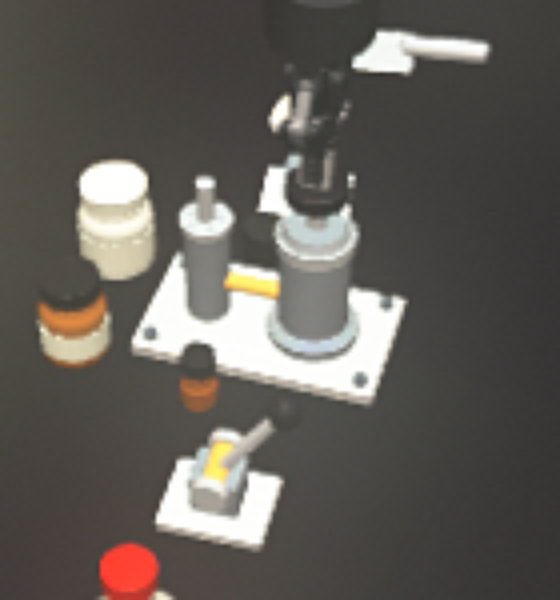

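The pin top has moved up to (206,182). Two more strokes, ending high, since extra ones do no harm.

```bash
python3 -m jog '[{"grip":1,"xyz":[0,0,-0.03],"dr":[0,0,0]},{"grip":1,"xyz":[0,0,-0.055],"dr":[0,0,0]},{"grip":1,"xyz":[0,0,-0.055],"dr":[0,0,0]},{"grip":1,"xyz":[0,0,-0.055],"dr":[0,0,0]},{"grip":1,"xyz":[0,0,-0.055],"dr":[0,0,0]},{"grip":1,"xyz":[0,0,-0.055],"dr":[0,0,0]},{"grip":1,"xyz":[0,0,-0.055],"dr":[0,0,0]},{"grip":1,"xyz":[0,0,-0.035],"dr":[0,0,0]},{"grip":1,"xyz":[0,0,-0.02],"dr":[0,0,0]},{"grip":1,"xyz":[0,0,-0.008],"dr":[0,0,0]},{"grip":1,"xyz":[0,0,0],"dr":[0,0,0]},{"grip":1,"xyz":[0,0,0],"dr":[0,0,0]}]'
python3 -m jog '[{"grip":1,"xyz":[0,0,0],"dr":[0,0,0]},{"grip":1,"xyz":[0,0,0],"dr":[0,0,0]}]'
python3 -m jog '[{"grip":1,"xyz":[0,0,-0.03],"dr":[0,0,0]},{"grip":1,"xyz":[0,0,-0.055],"dr":[0,0,0]},{"grip":1,"xyz":[0,0,-0.055],"dr":[0,0,0]},{"grip":1,"xyz":[0,0,-0.055],"dr":[0,0,0]},{"grip":1,"xyz":[0,0,-0.055],"dr":[0,0,0]},{"grip":1,"xyz":[0,0,-0.055],"dr":[0,0,0]},{"grip":1,"xyz":[0,0,-0.055],"dr":[0,0,0]},{"grip":1,"xyz":[0,0,-0.035],"dr":[0,0,0]},{"grip":1,"xyz":[0,0,-0.02],"dr":[0,0,0]},{"grip":1,"xyz":[0,0,-0.008],"dr":[0,0,0]},{"grip":1,"xyz":[0,0,0],"dr":[0,0,0]},{"grip":1,"xyz":[0,0,0],"dr":[0,0,0]}]'
python3 -m jog '[{"grip":1,"xyz":[0,0,0],"dr":[0,0,0]},{"grip":1,"xyz":[0,0,-0.03],"dr":[0,0,0]},{"grip":1,"xyz":[0,0,-0.065],"dr":[0,0,0]},{"grip":1,"xyz":[0,0,-0.09],"dr":[0,0,0]},{"grip":1,"xyz":[0,0,-0.09],"dr":[0,0,0]},{"grip":1,"xyz":[0,0,-0.09],"dr":[0,0,0]},{"grip":1,"xyz":[0,0,-0.09],"dr":[0,0,0]}]'
python3 - <<'E'
from h import *
snap('d')
a=cv2.imread('pics/side_d.png')[140:290,190:330]
cv2.imwrite('pics/dz.png',cv2.resize(a,(560,600)))
p=[0.598,0.0195]
for z in(.105,.132,.1395,.1475):print(z,(proj('side',[*p,z])-[190,140])*4)
E
python3 d.py 0.44 0.219 0.245
```

```text
time: 6.4
eef_pos: [0.5165, 0.0318, 0.1599]
tcp_rot: [-0.664, 0.748, -0.001, 0.0]
contact_force: [-8.0, 1.5, 24.7]
opening: -0.002
time: 6.57
eef_pos: [0.5165, 0.0318, 0.1599]
tcp_rot: [-0.664, 0.747, -0.001, 0.001]
contact_force: [-7.9, 0.4, 22.8]
opening: -0.0
time: 7.57
eef_pos: [0.5165, 0.0318, 0.1599]
tcp_rot: [-0.664, 0.748, -0.001, 0.0]
contact_force: [-8.3, 0.1, 24.6]
opening: 0.0
time: 8.15
eef_pos: [0.5138, 0.0321, 0.2426]
tcp_rot: [-0.664, 0.748, 0.001, -0.001]
contact_force: [-0.1, 0.8, -0.5]
opening: 0.001
0.105 [206.30129799 215.75978335]
0.132 [205.53633334 187.91644022]
0.1395 [205.31977315 180.03403753]
0.1475 [205.08677895 171.5534657 ]
t 8.25 pos [0.5135 0.0322 0.2417] F [ 0.5982  0.6035 -0.2859] open -0.0016321223262553233 q [-0.1348 -0.078   1.9526  0.      1.2716  1.5542]
[[-0.118  -0.993  -0.0046]
 [-0.993   0.118   0.0006]
 [-0.0001  0.0046 -1.    ]]
tool shift [-0.1769  0.095  -0.0028]
```

View pics/dz.png

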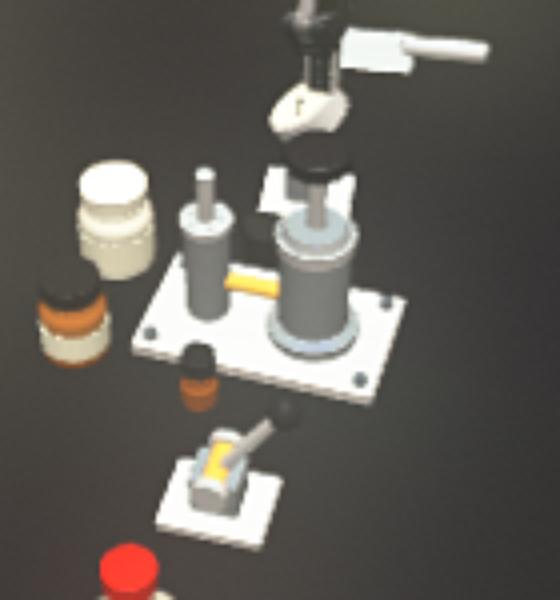

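```bash
python3 - <<'E'
from h import *
for n in 'abcd':
    g=cv2.imread(f'pics/side_{n}.png')[174:202,239:244].mean(2); print(n,g[:,1:4].mean(1).astype(int).tolist())
print(proj('side',[.598,.0195,.1475]),proj('side',[.598,.0195,.1395]))
# ball
a=cv2.imread('pics/top0.png')[215:232,185:200]; m=(a.max(2)<20).astype(int);print(a.max(2))
E
```

```text
a [69, 68, 69, 69, 70, 70, 70, 71, 71, 72, 72, 72, 72, 73, 70, 94, 207, 251, 250, 247, 145, 188, 247, 239, 250, 152, 145, 120]
b [67, 68, 68, 69, 69, 68, 70, 69, 70, 70, 71, 71, 70, 81, 175, 255, 254, 183, 155, 157, 157, 191, 248, 240, 252, 154, 146, 122]
c [67, 68, 69, 69, 69, 69, 70, 70, 68, 82, 184, 255, 254, 172, 160, 161, 159, 157, 157, 156, 156, 191, 248, 240, 251, 154, 146, 122]
d [68, 68, 69, 69, 70, 70, 65, 95, 217, 255, 250, 147, 159, 160, 159, 159, 157, 155, 154, 153, 153, 187, 246, 238, 250, 151, 144, 120]
[241.27169474 182.88836643] [241.32994329 185.00850938]
[[ 29  25   1  98 255 236 238 241 215 146 148 126 183 227 216]
 [ 29  25  13 108 255 237 237 239 152 140 138 132 246 241 240]
 [ 24  24  19 107 255 239 243 236 137 150 128 131 252 236 233]
 [ 26  20  45 158 255 248 250 231 148 153 122 187 248 238 234]
 [ 28  18  42 138 222 220 190 135 101 135 158 255 250 240 239]
 [ 25  29  24  55 119 115  54   7  20  62 113 206 221 234 255]
 [ 28  26  23  20   6   9   8  13  17   7  15  72 118 128 191]
 [ 30  27  28  22  22  28  24  30  27  22   5   5  14   8   4]
 [ 26  30  30  22  20  32  41  57  34  26  19  15  25  24  25]
 [ 32  26  27  15  22  33  43  61  29  23  22  15  33  28  31]
 [ 31  22  26  29  22  29  23  35  25  24  19  19  27  29  24]
 [ 29  27  22  19  32  20  26  21  26  13  21  28  28  27  29]
 [ 30  29  28  30  24  26  18  18  26  17  24  30  27  34  27]
 [ 20  26  34  27  31  26  27  21  26  29  33  27  31  33  32]
 [ 24  25  26  25  28  21  31  26  25  32  25  30  27  29  30]
 [ 20  31  20  33  33  31  27  31  31  29  23  30  24  33  26]
 [ 23  23  28  29  23  24  26  30  23  30  24  34  31  26  30]]
```

Pin cap centre is at row 183, against 182.9 predicted for fully out. The last two strokes gave only one notch, so it is at its stop. Moving to the near side of the tap ball.

```bash
python3 -m jog '[{"grip":1,"xyz":[-0.03,0.012,0],"dr":[0,0,0]},{"grip":1,"xyz":[-0.065,0.025,0],"dr":[0,0,0]},{"grip":1,"xyz":[-0.1,0.039,0],"dr":[0,0,0]},{"grip":1,"xyz":[-0.135,0.053,0],"dr":[0,0,0]},{"grip":1,"xyz":[-0.165,0.064,0],"dr":[0,0,0]},{"grip":1,"xyz":[-0.175,0.068,0],"dr":[0,0,0]},{"grip":1,"xyz":[-0.175,0.068,0.02],"dr":[0,0,0]},{"grip":1,"xyz":[-0.175,0.068,0.055],"dr":[0,0,0]},{"grip":1,"xyz":[-0.175,0.068,0.09],"dr":[0,0,0]},{"grip":1,"xyz":[-0.175,0.068,0.12],"dr":[0,0,0]},{"grip":1,"xyz":[-0.175,0.068,0.14],"dr":[0,0,0]},{"grip":1,"xyz":[-0.175,0.068,0.14],"dr":[0,0,0]}]'
python3 - <<'E'
from h import *
snap('e')
a=cv2.imread('pics/side_e.png')[140:290,190:330];b=cv2.imread('pics/top_e.png')[150:260,155:335]
cv2.imwrite('pics/ez.png',np.hstack([cv2.resize(a,(390,418)),cv2.resize(b,(400,418))]))
E
python3 d.py 0.581 0.201 0.1
```

```text
time: 9.25
eef_pos: [0.4631, 0.2121, 0.0976]
tcp_rot: [-0.664, 0.748, 0.003, -0.006]
contact_force: [-1.1, -0.5, -1.0]
opening: 0.003
t 9.35 pos [0.467  0.2132 0.1031] F [ 0.8231 -0.8788 -0.2238] open 0.0013156997055706013 q [ 0.2305  0.0805  2.0671 -0.0003  0.9974  1.92  ]
[[-0.1183 -0.993  -0.0032]
 [-0.993   0.1183 -0.001 ]
 [ 0.0014  0.0031 -1.    ]]
tool shift [-0.0014 -0.1146  0.0027]
```

View pics/ez.png

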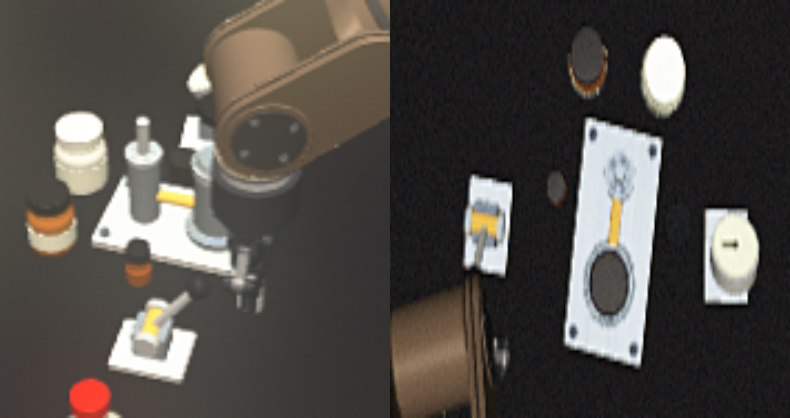

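The shut fingers (left, ~(245,290)) stand just robot-side of the ball (~(200,285)). Pushing along tool -y.

```bash
python3 -m jog '[{"grip":1,"xyz":[0,-0.01,0],"dr":[0,0,0]},{"grip":1,"xyz":[0,-0.02,0],"dr":[0,0,0]},{"grip":1,"xyz":[0,-0.03,0],"dr":[0,0,0]},{"grip":1,"xyz":[0,-0.04,0],"dr":[0,0,0]},{"grip":1,"xyz":[0,-0.05,0],"dr":[0,0,0]},{"grip":1,"xyz":[0,-0.06,0],"dr":[0,0,0]},{"grip":1,"xyz":[0,-0.07,0],"dr":[0,0,0]},{"grip":1,"xyz":[0,-0.08,0],"dr":[0,0,0]},{"grip":1,"xyz":[0,-0.09,0],"dr":[0,0,0]},{"grip":1,"xyz":[0,-0.1,0],"dr":[0,0,0]},{"grip":1,"xyz":[0,-0.105,0],"dr":[0,0,0]},{"grip":1,"xyz":[0,-0.105,0],"dr":[0,0,0]}]'
python3 -m jog '[{"grip":1,"xyz":[0,-0.006,0],"dr":[0,0,0]},{"grip":1,"xyz":[0,-0.006,0],"dr":[0,0,0]}]'
python3 - <<'E'
from h import *
snap('f')
a=cv2.imread('pics/side_f.png')[140:290,190:330];b=cv2.imread('pics/top_f.png')[150:260,155:335]
cv2.imwrite('pics/fz.png',np.hstack([cv2.resize(a,(390,418)),cv2.resize(b,(400,418))]))
E
python3 d.py
```

```text
time: 10.35
eef_pos: [0.5732, 0.201, 0.1039]
tcp_rot: [-0.664, 0.748, -0.0, 0.0]
contact_force: [-0.1, -0.2, 0.8]
opening: -0.003
time: 10.52
eef_pos: [0.5784, 0.2005, 0.1041]
tcp_rot: [-0.664, 0.748, -0.0, -0.0]
contact_force: [-1.1, 0.5, -0.6]
opening: -0.003
t 10.6167 pos [0.5784 0.2008 0.1046] F [0.3632 0.2073 0.8505] open 0.002005763188618845 q [ 0.1686  0.2816  1.8291 -0.0002  1.0297  1.8576]
[[-0.1179 -0.993   0.0012]
 [-0.993   0.1179  0.    ]
 [-0.0002 -0.0012 -1.    ]]
```

View pics/fz.png

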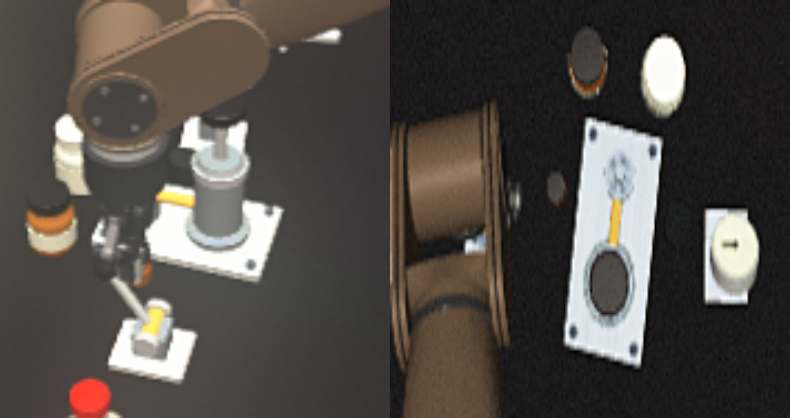

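The lever now leans to the far side (rod from (150,325) to (118,282)), but there's no stop force yet. Pushing on until it meets the stop.

```bash
python3 -m jog '[{"grip":1,"xyz":[0,-0.004,0],"dr":[0,0,0]},{"grip":1,"xyz":[0,-0.004,0],"dr":[0,0,0]},{"grip":1,"xyz":[0,-0.004,0],"dr":[0,0,0]}]'; python3 d.py
```

```text
time: 10.87
eef_pos: [0.5819, 0.2003, 0.1043]
tcp_rot: [-0.664, 0.748, 0.0, -0.0]
contact_force: [-1.8, -0.9, -0.5]
opening: 0.002
t 10.8667 pos [0.5819 0.2003 0.1043] F [-1.7789 -0.9085 -0.5426] open 0.0024359215007139024 q [ 0.1668  0.289   1.8204 -0.      1.0323  1.8557]
[[-0.1178 -0.993  -0.0001]
 [-0.993   0.1178 -0.    ]
 [ 0.      0.0001 -1.    ]]
```

```bash
python3 -m jog '[{"grip":1,"xyz":[0,-0.004,0],"dr":[0,0,0]},{"grip":1,"xyz":[0,-0.004,0],"dr":[0,0,0]},{"grip":1,"xyz":[0,-0.004,0],"dr":[0,0,0]}]';  python3 -m jog '[{"grip":1,"xyz":[0,-0.004,0],"dr":[0,0,0]},{"grip":1,"xyz":[0,-0.004,0],"dr":[0,0,0]},{"grip":1,"xyz":[0,-0.004,0],"dr":[0,0,0]}]'
```

```text
time: 11.12
eef_pos: [0.584, 0.2001, 0.1039]
tcp_rot: [-0.664, 0.748, 0.002, -0.002]
contact_force: [-6.6, -0.0, 1.5]
opening: -0.003
time: 11.37
eef_pos: [0.5844, 0.2, 0.1038]
tcp_rot: [-0.664, 0.747, 0.005, -0.006]
contact_force: [-16.5, 0.3, 8.2]
opening: 0.007
```

Stop met: 16 N with no further travel. Backing off, then up and away.

```bash
python3 -m jog '[{"grip":1,"xyz":[0,0.01,0],"dr":[0,0,0]},{"grip":1,"xyz":[0,0.03,0],"dr":[0,0,0]},{"grip":1,"xyz":[0,0.06,0],"dr":[0,0,0]},{"grip":1,"xyz":[0,0.095,0],"dr":[0,0,0]},{"grip":1,"xyz":[0,0.125,0],"dr":[0,0,0]},{"grip":1,"xyz":[0,0.13,-0.03],"dr":[0,0,0]},{"grip":1,"xyz":[0,0.13,-0.07],"dr":[0,0,0]},{"grip":1,"xyz":[0,0.13,-0.11],"dr":[0,0,0]},{"grip":1,"xyz":[0,0.13,-0.15],"dr":[0,0,0]},{"grip":1,"xyz":[0,0.13,-0.18],"dr":[0,0,0]},{"grip":1,"xyz":[0,0.13,-0.18],"dr":[0,0,0]},{"grip":1,"xyz":[0,0.13,-0.18],"dr":[0,0,0]}]'
python3 - <<'E'
from h import *
snap('g')
a=cv2.imread('pics/side_g.png')[140:290,190:330];b=cv2.imread('pics/top_g.png')[150:260,155:335]
cv2.imwrite('pics/gz.png',np.hstack([cv2.resize(a,(390,418)),cv2.resize(b,(400,418))]))
for n,p in(('shut',1.2),('1.08',1.08)):
    d=.085*np.sin(p-.6);X=[.556+d*.993,.2043-d*.115,.04+.085*np.cos(p-.6)]
    print(n,(proj('side',X)-[190,140])*[390/140,418/150],(proj('top',X)-[155,150])*[400/180,3.8])
E
python3 d.py
```

```text
time: 12.37
eef_pos: [0.4628, 0.215, 0.2881]
tcp_rot: [-0.664, 0.748, -0.002, 0.004]
contact_force: [-0.1, -0.5, 1.1]
opening: -0.005
shut [103.76490966 267.71474242] [ 92.9569254  158.77635334]
1.08 [112.32665662 265.70449623] [ 91.4199289 169.5351005]
t 12.4667 pos [0.4607 0.2145 0.2836] F [ 0.1774 -0.1351 -0.105 ] open -0.000608431715991857 q [ 0.236  -0.1258  1.92   -0.0002  1.3474  1.9251]
[[-0.118  -0.993   0.    ]
 [-0.993   0.118  -0.0002]
 [ 0.0002 -0.     -1.    ]]
```

View pics/gz.png

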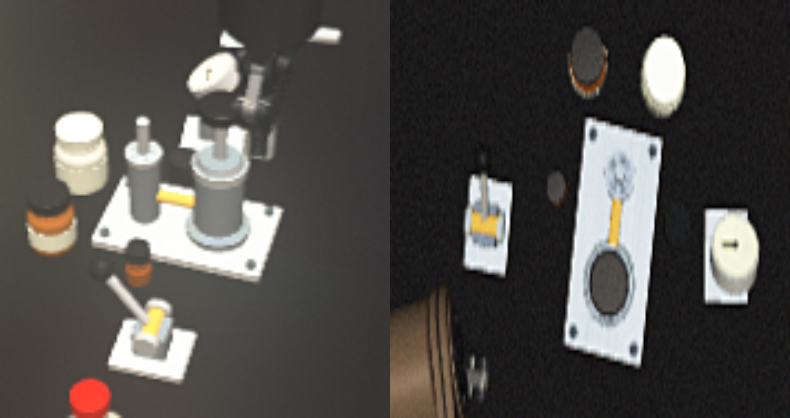

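The ball is at (102,267) in the side crop and (93,157) in the top crop. Predicted for shut is (104,268) and (93,159). The pin is out, the plunger up, the loose things in view look unmoved, and the fingers are clear. Handing in.

```bash
python3 -c "
from plant import ctrl
print(ctrl.sign_off())"
```

```text
the job is handed in; nothing more can be done
None
```

I gave the pump five full strokes, pushed the tap lever over to its far stop, backed the fingers clear and handed the job in at about 12.5 s. The sign-off reported no verdict.

- **Strokes:** each press bottomed out with the fingertips at z = 0.160 m and about 20–25 N. I raised the fingers well above the knob between strokes so the plunger could come right up.
- **Pin:** its cap sat at image row 183, against 182.9 predicted for fully out. The last two strokes raised it by only one notch, so it had reached its stop.
- **Tap:** the fingertips met the far stop at about 16 N with no further travel. After I backed off, the ball stayed within about 2 enlarged-picture pixels of the shut position in both views.
- **Last pictures:** the plunger was up and the jars, vial and stopper beside the pump looked unmoved. I compared these by eye, not by measurement. The beaker and bottle were outside the final crops, and I did not check the spatula closely. The contact force read about zero.
- **Disagreements:** none of the checks failed or disagreed.

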